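# Level the casting board and press the spirit level to prove it

### The job

The casting board must stand level before plaster is poured into its ring: lay the yellow spirit level by itself, flat and lengthwise, on the bare strip of the board beside the ring, and see the bubble run to the high end. Then turn the black knob of the levelling foot until the bubble rests between the two black lines. Finally press the level down on the board with a moderate, steady pressure of the hand and finish while still holding that pressure, bubble still between the lines; leave everything else on the table where it is.

Things in the scene. Friction and masses are not known exactly. Their poses are not given: they have to be found in the camera images.
- board: Casting board: dark grey plate 240 mm long (y), 210 wide (x), 14 thick, top 45 mm above the table when level. Origin on the table midway between its two fixed feet, the axis it tips about; the plate runs from 30 mm (+y) to -210 mm (-y), x within 105 mm. A metal ring, 104 mm across, 25 high, stands at x 45, y -90 mm. The levelling screw is at y -245 mm; that end starts 0.6 to 1.4 degrees low.
- strip (a point): Middle of the bare strip of the board beside the ring, on the board's top surface: x -60, y -90, z 45 mm in the board's frame. Axes as the board's: y along the board away from the knob, x towards the ring (its wall begins 53 mm away), z the board's normal. The board's free long edge lies 45 mm away at -x, its ends 120 mm away at +y and -y.
- knob_grip (a point): On the upright axis of the levelling foot's knob, at half its height, 81 mm above the table (never rises or sinks). Knob: black, round, fluted, 50 mm across, 26 mm high, underside 68 mm up over a thin screw rod. Clockwise from above raises the board's knob end: 0.0065 rad of tilt per rad. Stiff (0.12 N m), stays where left; level after 1.7 to 3.6 rad clockwise, in two or more grasps.
- level: Yellow spirit level, loose: a bar 180 mm long (x), 22 wide (y), 36 high (z), about 0.2 kg; origin at the centre of its underside. In the middle of its top is a lime-green vial 62 mm long under a stout clear cover flush with the top: it can be gripped across its width anywhere and pressed anywhere on its top.
- bubble (a joint): Place of the pale bubble along the level's +x from the vial's middle, m. The bubble is 16 mm long, the two black lines 24 mm apart: it is between them within 0.004 either way. It runs to the higher end, 0.60 m per rad of the level's slope (3.9 mm per rad of knob), stops at 0.018 either way and takes about 1 s to come to rest.
- paddle: Flat wooden clay paddle, 215 mm long, 55 mm wide, 12 mm thick, loose; origin under its middle. Leave it.
- teapot: Unfired clay teapot, 145 mm wide without spout and handle, 155 mm high; origin at the centre of its underside. Leave it.
- jar: Unfired clay jar with lid and handle, 112 mm across, 155 mm high; origin at the centre of its underside. Leave it.
- cup: Cream cup, 72 mm across, 62 mm high; origin at the centre of its underside. Leave it.
- jug: Blue plastic mixing jug, 112 mm across, 120 mm high, handle at its +y; origin at the centre of its underside. Leave it.
- needle_tool: Needle tool with a yellow handle, 145 mm long, 10 mm thick; origin near its middle. Leave it.
- rib: Flat wooden rib, 55 by 95 by 6 mm; origin at the centre of its underside. Leave it.

How it is judged (in metres and radians):
On the way, in this order (a step that is already met when the one before it is completed fails the run):
1. the level lies by itself, flat and lengthwise, on the bare strip, and its bubble has run off to one side (x of level in the frame of strip between -0.025 and 0.025 m and y of level in the frame of strip between -0.03 and 0.03 m and z of level in the frame of strip between -0.004 and 0.004 m and angle between the x axis of level and the y axis of strip, either way round below 0.2 rad and angle between the z axis of level and the z axis of strip, either way round below 0.025 rad and contact force between the fingers and level below 0.5 N and (value of joint bubble above 0.005 m or value of joint bubble below -0.005 m)), for 0.3 s.
2. the foot has been turned until the bubble rests between the lines, the level lying by itself on the strip (x of level in the frame of strip between -0.025 and 0.025 m and y of level in the frame of strip between -0.03 and 0.03 m and z of level in the frame of strip between -0.004 and 0.004 m and angle between the x axis of level and the y axis of strip, either way round below 0.2 rad and angle between the z axis of level and the z axis of strip, either way round below 0.025 rad and contact force between the fingers and level below 0.5 N and value of joint bubble between -0.004 and 0.004 m), for 0.5 s.
At the end, for the whole second after the job is handed in: Level flat (0.025 rad) and lengthwise (0.2 rad) on the bare strip, within 25 mm across and 30 mm along of its middle; bubble within 4 mm of centre; the gripper still presses on the level (over 2 N) so that it bears on the board with 5 to 35 N, its own weight (about 2 N) included (x of level in the frame of strip between -0.025 and 0.025 m and y of level in the frame of strip between -0.03 and 0.03 m and z of level in the frame of strip between -0.004 and 0.004 m and angle between the x axis of level and the y axis of strip, either way round below 0.2 rad and angle between the z axis of level and the z axis of strip, either way round below 0.025 rad and value of joint bubble between -0.004 and 0.004 m and contact force between the fingers and level above 2 N and contact force between level and board between 5 and 35 N); the arm keeps its last pose, push and grip.
It fails at once if the teapot, jar, cup or jug is pushed more than 30 mm from its place (distance of any of teapot, jar, cup, jug from where it was at the start of the episode above 0.03 m).
It fails at once if the paddle, needle tool or rib is pushed more than 30 mm from its place (distance of any of paddle, needle_tool, rib from where it was at the start of the episode above 0.03 m).
It also fails if it takes over 72 s, if anything falls off the work surface, if the arm or the gripper's body presses on something with over 40 N, if the wrist force passes 120 N, or if a joint passes its speed limit or range.

### The arm

A 6-joint arm with a two-finger parallel gripper is mounted at the origin on the work surface. World frame = base frame: x ahead of the robot, y to its left, z up, the work surface at z = 0. Lengths are in m, angles in degrees, forces in N, time in s.
With the tool pointing down it reaches from about 0.25 to 0.725 m from the base axis. Payload 9.7 kg.
Tool frame: the origin (TCP) lies on the centre line of the jaws, within the pads' length; the fingertips stand 14 mm ahead of it and the grasp point (between the pads) lies 5 mm behind it; z points along the fingers, y is the line along which they close (so a half turn about z gives the same grasp; the last joint's range is limited). The gripper opens to 85 mm and grips with 20 to 120 N. Pads are 22 mm wide; open, the fingers measure 114 mm over their backs; the gripper's body (76 mm by 85 mm) begins 54 mm behind the grasp point. The pads swing forward as they close: fully open they stand 13 mm farther back than shut.
Start: joints at [76.375, 4.979, 10.078, 95.1, 0, 90], TCP at [0.13, 0.535, 0.245] pointing down, gripper open.
Joint ranges: [-179.16, 179.16], [-48.56, 103.87], [-65.8, 70.77], [-126.05, 130.52], [-82.76, 87.17], [-180, 180]. Speed limits (degrees/s): [127.2, 127.2, 147.25, 180, 180, 180].

### API

Orientations are given as [roll, pitch, yaw] about the fixed x, y, z axes, in that order (R = Rz(yaw) Ry(pitch) Rx(roll)).
In Python, from workcell import bot, camera, get_calibration, ticket gives the robot as it stands. The module is installed in compiled form; this text tells all that it offers.
- The arm moves only by the tool send_rows, never from a script. Its arguments are lists of equal length, an entry for each row: "linear": the shift along the tool's x, y, z in m, a list of three; "twist": the turn, a rotation vector about the tool's x, y, z in units of 10 degrees (1.0 is 10 degrees), a list of three; "gripper": the opening in per cent of the stroke, from 0 (shut) to 100 (fully open). In form: {"linear": [[x, y, z], ...], "twist": [[wx, wy, wz], ...], "gripper": [gripper, ...]}. A call has 1 to 8 rows; each row shifts and turns the commanded pose from where the row before left it, along the tool's axes as they then stand; what a row does not reach is not made up. A row lasts 1/8 s, in which the tool goes at most 62.5 mm and 10.7 degrees, less where a joint would pass 70% of its speed; a pose out of reach is approached as far as the arm can. A call with a gripper value outside its range is refused whole. The fingers move at their own pace and stop on an object; "grip_force" is the grip in N (left out, the last holds). Time passes only in rows, so rows that do not move let the fingers close. It gives the time, the measured TCP pose, the force, the opening and the grip force at its end, in the units of the state.
- bot.get_obs(): the state, without advancing time (a new reading comes with each control period).
- camera(name): name is "scene" or "top"; returns the picture (384x512x3 uint8, red, green, blue); there is no depth.
- get_calibration(name): a dict with "fx", "fy", "cx", "cy" (pixels), "origin" and "orientation" of the camera in the world. Camera axes: x right, y down, z forward; pixel columns grow to the right and rows downward; lengths in m; the calibration is good to about 2 mm. A picture is of the moment at which its call begins. get_calibration takes no time and is no camera call.
- ticket.job_done(): hands the job in; it is judged then, once.
The state is a dict: "time": time; "q": joint angles; "qd": joint speeds; "joint_efforts": joint torques, N m; "ee_pos": TCP position; "tcp_rot": TCP orientation; "wrist_force": force on the tool from outside, world axes, zero at the start; "torque": the same for the moment, N m; "opening": finger opening in m; "grasp_force": force on a finger pad.
Only numpy, scipy, OpenCV 4.12 (cv2) and the standard library are available. Lean on these libraries where they do the work, as an engineer would, in place of code of your own. Each camera call takes 0.05 s, during which the arm holds its last target. There are 200 camera calls.

## Working session

There is one attempt and no reset: what is moved stays moved. The work goes in short steps, Python scripts to look and compute and a tool call to move; the robot and the scene stay as the last step left them, time stands still between calls to the robot, and variables do not carry over. Pictures are saved under pics/ and viewed, at most 10 in all, crops included, and the job is handed in when it is done.

Besides the shell and the picture viewer there is one more tool, called after "Call:" by a JSON object that holds its "name" and its "arguments", one argument or row to a line. send_rows: Moves the arm, as the interface text tells. Its arguments: {"type":"object","properties":{"linear":{"type":"array"},"twist":{"type":"array"},"gripper":{"type":"array"},"grip_force":{"type":"number"}},"required":["linear","twist","gripper"]}

```bash
mkdir -p pics; python3 - <<'E'
from workcell import bot,camera,get_calibration
import cv2
for n in("top","scene"):
    cv2.imwrite(f"pics/{n}0.png",cv2.cvtColor(camera(n),cv2.COLOR_RGB2BGR)); print(get_calibration(n))
print(bot.get_obs())
E
```

```text
{'fx': 369.8524922008607, 'fy': 369.8524922008607, 'cx': 253.9766258386374, 'cy': 193.8077301303912, 'origin': array([ 0.29385946, -0.01275438,  1.47979945]), 'orientation': array([-170.76412741,    0.88186163,  -88.65900723])}
{'fx': 372.6516903104022, 'fy': 372.6516903104022, 'cx': 252.26079251294178, 'cy': 193.04578066674088, 'origin': array([1.15421971, 0.82904038, 0.87352061]), 'orientation': array([-126.77658225,   -0.50094934,  142.21009726])}
{'time': 0.1, 'q': array([ 7.63741395e+01,  5.00863509e+00,  1.00392418e+01,  9.51005633e+01,
       -7.44149961e-04,  9.00013837e+01]), 'qd': array([ 0.11927542, -0.18384034,  0.02076408, -0.02524326,  0.09371289,
        0.00529644]), 'joint_efforts': array([ 7.54928169e-05, -5.21562481e+01,  4.65652514e+01,  1.59019599e-02,
        2.78000266e-05,  1.74863311e-05]), 'ee_pos': array([0.12952719, 0.53433093, 0.2446496 ]), 'tcp_rot': array([-1.79930043e+02,  7.45838890e-04,  1.66372757e+02]), 'wrist_force': array([ 0.92882116, -0.55976894, -0.48385536]), 'torque': array([ 0.00091907,  0.00452376, -0.01837892]), 'grasp_force': 0.0, 'opening': 0.08600337783634975}
```

View pics/top0.png

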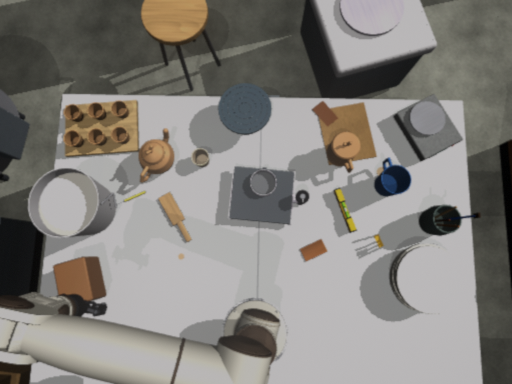

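View pics/scene0.png

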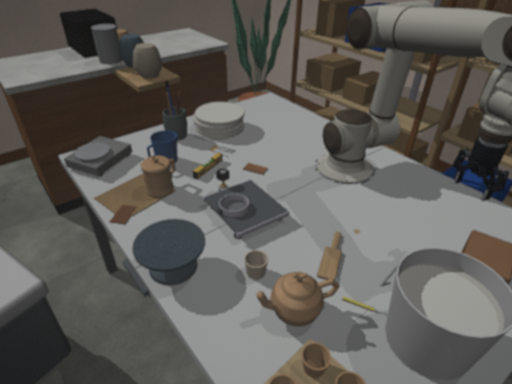

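The top view shows the level at (345,210), the knob at (302,197), the board around (263,195) with its ring at (263,183), and the rib at (313,250). The bare strip is the lower part of the board, on the robot's side.

```bash
cat > h.py <<'E'
import cv2,numpy as np
from workcell import bot,camera,get_calibration
from scipy.spatial.transform import Rotation as R
C={n:get_calibration(n) for n in("top","scene")}
def ray(n,u,v,z):
    c=C[n];d=R.from_euler('xyz',c['orientation'],degrees=True).apply([(u-c['cx'])/c['fx'],(v-c['cy'])/c['fy'],1])
    o=c['origin'];return (o+d*(z-o[2])/d[2])[:2]
def proj(n,p):
    c=C[n];q=R.from_euler('xyz',c['orientation'],degrees=True).inv().apply(np.array(p)-c['origin'])
    return c['fx']*q[0]/q[2]+c['cx'],c['fy']*q[1]/q[2]+c['cy']
def biggest(m):
    cs,_=cv2.findContours(m.astype(np.uint8),cv2.RETR_EXTERNAL,cv2.CHAIN_APPROX_NONE)
    return max(cs,key=cv2.contourArea)
def roi(m,u0,u1,v0,v1):
    o=np.zeros_like(m);o[v0:v1,u0:u1]=m[v0:v1,u0:u1];return o
def box(n,m,z):
    c=biggest(m)[:,0].astype(float)
    w=np.array([ray(n,*p,z) for p in c]);r=cv2.minAreaRect((w*1000).astype(np.float32))
    return np.round(r[0],1),np.round(r[1],1),round(r[2],1),cv2.contourArea(biggest(m))
E
python3 - <<'E'
from h import *
im=camera("top");hsv=cv2.cvtColor(im,cv2.COLOR_RGB2HSV)
h,s,v=[hsv[...,i].astype(int) for i in range(3)]
lv=roi((h>18)&(h<50)&(s>120)&(v>60),325,365,180,240)
print("level",box("top",lv,.036))
ys,xs=np.nonzero(lv);print(xs.min(),xs.max(),ys.min(),ys.max())
bd=roi((v<115)&(s<80),222,294,160,232);print("board",box("top",bd,.044))
kn=roi(v<60,293,313,186,208);c=biggest(kn);print("knob rect",cv2.boundingRect(c),box("top",kn,.094))
rb=roi((s>90),295,330,235,264);print("rib",box("top",rb,.006))
for u,v_,z,nm in((393,180,.12,"jug"),(346,146,.15,"jar"),(263,182,.07,"ring")):print(nm,ray("top",u,v_,z))
big=cv2.resize(im[155:265,225:415],None,fx=4,fy=4,interpolation=cv2.INTER_CUBIC);cv2.imwrite("pics/crop1.png",big[...,::-1])
E
```

```text
level (array([ 472.9, -341. ]), array([172.2,  26.5]), 19.8, 209.0)
335 355 189 231
board (array([522.9, -17.5]), array([244.2, 215.2]), 87.5, 3062.0)
knob rect (296, 191, 12, 13) (array([ 510.2, -166.3]), array([45.9, 41.8]), 1.2, 48.5)
rib (array([ 314.7, -222.4]), array([50.8, 90.9]), 25.8, 276.0)
jug [ 0.5773872  -0.50340009]
jar [ 0.69619766 -0.32409544]
ring [ 0.56970635 -0.01962395]
```

View pics/crop1.png

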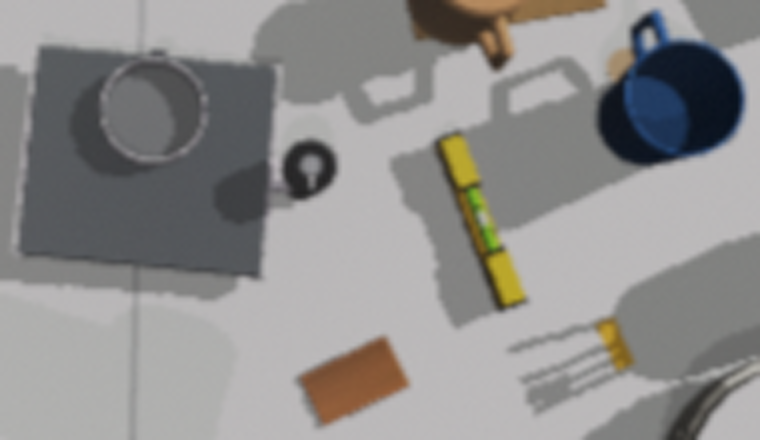

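The crop shows the board corners at (40,45), (278,65), (260,275) and (20,252), the knob centre at (309,169), and the level running from (450,137) to (513,305), with the vial at (484,217).

```bash
python3 - <<'E'
from h import *
f=lambda u,v,z:ray("top",225+(u+.5)/4-.5,155+(v+.5)/4-.5,z)
# board: tip axis end high; knob end low ~1deg*240mm=4mm
cs=np.array([f(40,45,.045),f(278,65,.041),f(260,275,.041),f(20,252,.045)]);print(cs.round(4))
far=(cs[0]+cs[3])/2;near=(cs[1]+cs[2])/2
k=f(309,169,.094);print("knob",k)
yd=far-near;print("board len",np.linalg.norm(yd),"w",np.linalg.norm(cs[0]-cs[3]),np.linalg.norm(cs[1]-cs[2]))
yaw=np.degrees(np.arctan2(-yd[0],yd[1]));xd=cs[0]-cs[3]+cs[1]-cs[2]
print("yaw from y",yaw,"from x",np.degrees(np.arctan2(xd[1],xd[0])))
ctr=cs.mean(0);
for y in (yaw,np.degrees(np.arctan2(xd[1],xd[0]))):
  t=np.radians(y);X=np.array([np.cos(t),np.sin(t)]);Y=np.array([-np.sin(t),np.cos(t)])
  print("ctr",ctr,"strip",ctr-.06*X,"ring",ctr+.045*X, "ring meas",f(153,108,.068),"knob pred",ctr-.155*Y)
a=f(449,138,.036);b=f(513,304,.036);print("level",a,b,(a+b)/2,np.linalg.norm(a-b),np.degrees(np.arctan2(*(a-b)[::-1])),"vial",f(484,218,.036))
E
```

```text
[[ 0.6377  0.0945]
 [ 0.6229 -0.1426]
 [ 0.4138 -0.1264]
 [ 0.4307  0.1074]]
knob [ 0.5106995  -0.16765122]
board len 0.23593521357423156 w 0.20739614518902622 0.20975731205521755
yaw from y -3.846108015774969 from x -4.001428205255181
ctr [ 0.5262796  -0.01675393] strip [ 0.46641473 -0.01272932] ring [ 0.57117825 -0.01977239] ring meas [ 0.57157202 -0.01911909] knob pred [ 0.51588269 -0.17140484]
ctr [ 0.5262796  -0.01675393] strip [ 0.46642586 -0.01256705] ring [ 0.5711699  -0.01989409] ring meas [ 0.57157202 -0.01911909] knob pred [ 0.51546349 -0.17137609]
level [ 0.553653  -0.3120021] [ 0.3915303  -0.37177241] [ 0.47259165 -0.34188725] 0.172789638238994 20.2375812507437 vial [ 0.47485106 -0.34513787]
```

```bash
cat >> h.py <<'E'
def go(x,y,z,yaw=None):
    o=bot.get_obs();T=R.from_euler('xyz',o['tcp_rot'],degrees=True)
    d=T.inv().apply(np.array([x,y,z])-o['ee_pos']);n=np.abs(d).max()
    print("shift in tool",d.round(4),"norm",np.linalg.norm(d).round(3))
    if yaw is not None:
        t=T.inv()*R.from_euler('xyz',[180,0,yaw],degrees=True);w=t.as_rotvec(degrees=True)/10;print("then/first twist",w.round(3))
        print("shift in final tool",R.from_euler('xyz',[180,0,yaw],degrees=True).inv().apply(np.array([x,y,z])-o['ee_pos']).round(4))
    print(o['time'],o['ee_pos'].round(4),o['tcp_rot'].round(2),o['wrist_force'].round(1),round(o['opening'],4),"q6",o['q'][5].round(1))
E
python3 -c "
from h import *
go(.473,-.342,.2,200.2)"
```

```text
shift in tool [-0.5403 -0.7707  0.0455] norm 0.942
then/first twist [-6.000e-03 -2.000e-03 -3.383e+00]
shift in final tool [-0.0197 -0.9411  0.0447]
0.15 [0.1295 0.5344 0.2447] [-179.94   -0.    166.37] [ 0.4  0.9 -0.1] 0.0854 q6 90.0
```

Call:
{"name": "send_rows", "arguments": {
  "linear": [
    [-0.03,-0.0428,0.001],
    [-0.03,-0.0428,0.001],
    [-0.03,-0.0428,0.001],
    [-0.03,-0.0428,0.001],
    [-0.03,-0.0428,0.001],
    [-0.03,-0.0428,0.001],
    [-0.03,-0.0428,0.001],
    [-0.03,-0.0428,0.001]
  ],
  "twist": [
    [0,0,0],
    [0,0,0],
    [0,0,0],
    [0,0,0],
    [0,0,0],
    [0,0,0],
    [0,0,0],
    [0,0,0]
  ],
  "gripper": [100,100,100,100,100,100,100,100]
}}

```text
time: 1.15
ee_pos: [0.2823, 0.1437, 0.2372]
tcp_rot: [180.0, 0.0, 166.4]
wrist_force: [0.6, -0.5, -0.2]
opening: 0.0853
grasp_force: 0.0
```

Call:
{"name": "send_rows", "arguments": {
  "linear": [
    [-0.03,-0.0428,0.001],
    [-0.03,-0.0428,0.001],
    [-0.03,-0.0428,0.001],
    [-0.03,-0.0428,0.001],
    [-0.03,-0.0428,0.001],
    [-0.03,-0.0428,0.001],
    [-0.03,-0.0428,0.001],
    [-0.03,-0.0428,0.001]
  ],
  "twist": [
    [0,0,0],
    [0,0,0],
    [0,0,0],
    [0,0,0],
    [0,0,0],
    [0,0,0],
    [0,0,0],
    [0,0,0]
  ],
  "gripper": [100,100,100,100,100,100,100,100]
}}

```text
time: 2.15
ee_pos: [0.435, -0.2459, 0.2291]
tcp_rot: [180.0, -0.0, 166.3]
wrist_force: [0.6, -0.2, 1.3]
opening: 0.0855
grasp_force: 0.0
```

Call:
{"name": "send_rows", "arguments": {
  "linear": [
    [0,0,0],
    [0,0,0],
    [0,0,0],
    [0,0,0]
  ],
  "twist": [
    [0,0,-0.85],
    [0,0,-0.85],
    [0,0,-0.85],
    [0,0,-0.83]
  ],
  "gripper": [100,100,100,100]
}}

```text
time: 2.65
ee_pos: [0.4346, -0.2441, 0.229]
tcp_rot: [180.0, -0.0, -159.6]
wrist_force: [0.7, -0.6, 0.6]
opening: 0.0852
grasp_force: 0.0
```

```bash
python3 -c "
from h import *
go(.473,-.342,.1,200.2)"
```

```text
shift in tool [-0.0018 -0.1052  0.1289] norm 0.166
then/first twist [ 0.003 -0.002  0.024]
shift in final tool [-0.0022 -0.1051  0.129 ]
2.65 [ 0.4346 -0.2441  0.229 ] [ 1.7997e+02 -2.0000e-02 -1.5956e+02] [ 0.7 -0.6  0.6] 0.0852 q6 -49.8
```

Call:
{"name": "send_rows", "arguments": {
  "linear": [
    [-0.002,-0.035,0.03],
    [0,-0.035,0.03],
    [0,-0.035,0.03],
    [0,0,0.03],
    [0,0,0.03],
    [0,0,0.03],
    [0,0,0.02],
    [0,0,0.007]
  ],
  "twist": [
    [0,0,0],
    [0,0,0],
    [0,0,0],
    [0,0,0],
    [0,0,0],
    [0,0,0],
    [0,0,0],
    [0,0,0]
  ],
  "gripper": [100,100,100,100,100,100,100,100]
}}

```text
time: 3.65
ee_pos: [0.4721, -0.3414, 0.0207]
tcp_rot: [179.9, -0.1, -159.8]
wrist_force: [-0.1, -0.5, 0.0]
opening: 0.0851
grasp_force: 0.0
```

Call:
{"name": "send_rows", "arguments": {
  "linear": [
    [0,0,0],
    [0,0,0],
    [0,0,0],
    [0,0,0],
    [0,0,0],
    [0,0,0]
  ],
  "twist": [
    [0,0,0],
    [0,0,0],
    [0,0,0],
    [0,0,0],
    [0,0,0],
    [0,0,0]
  ],
  "gripper": [0,0,0,0,0,0],
  "grip_force": 40
}}

```text
time: 4.4
ee_pos: [0.4733, -0.3424, 0.0232]
tcp_rot: [-179.9, 0.1, -159.8]
wrist_force: [0.1, -0.8, 5.7]
opening: 0.0214
grasp_force: 40.8
```

```bash
python3 - <<'E'
from h import *
go(.466,-.004,.15,266)
im=camera("top");cv2.imwrite("pics/g1.png",cv2.resize(im[150:270,225:415],None,fx=4,fy=4,interpolation=cv2.INTER_CUBIC)[...,::-1])
E
```

```text
shift in tool [-0.1099  0.32   -0.1271] norm 0.361
then/first twist [-0.01  -0.    -6.583]
shift in final tool [-0.337   0.0309 -0.1268]
4.4 [ 0.4733 -0.3424  0.0232] [-1.7992e+02  5.0000e-02 -1.5983e+02] [ 0.1 -0.8  5.7] 0.0214 q6 -56.1
```

View pics/g1.png

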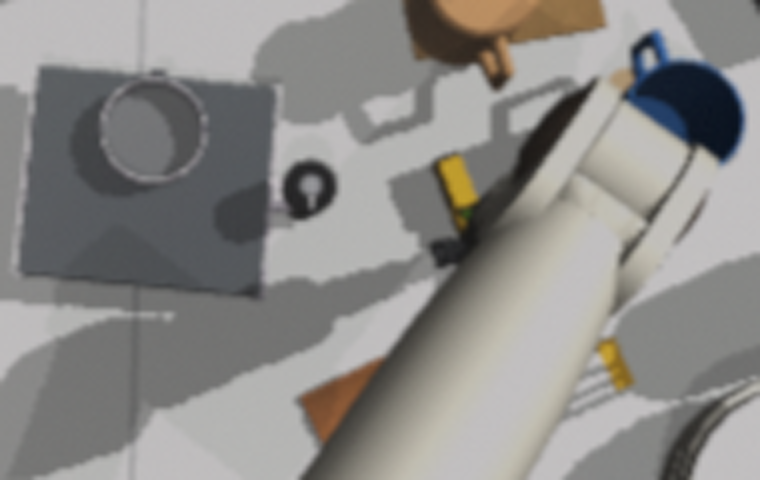

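The level is gripped (opening 21 mm) near its middle. Next I lift it, turn it and carry it over.

Call:
{"name": "send_rows", "arguments": {
  "linear": [
    [0,0,-0.04],
    [0,0,-0.045],
    [0,0,-0.045],
    [0,0.045,0],
    [0,0.045,0],
    [0,0.045,0],
    [0,0.045,0],
    [0,0.045,0]
  ],
  "twist": [
    [0,0,0],
    [0,0,0],
    [0,0,0],
    [0,0,0],
    [0,0,0],
    [0,0,0],
    [0,0,0],
    [0,0,0]
  ],
  "gripper": [0,0,0,0,0,0,0,0]
}}

```text
time: 5.45
ee_pos: [0.3943, -0.1294, 0.1518]
tcp_rot: [180.0, -0.0, -159.8]
wrist_force: [0.9, 0.7, -1.5]
opening: 0.021
grasp_force: 40.1
```

Call:
{"name": "send_rows", "arguments": {
  "linear": [
    [0,0,0],
    [0,0,0],
    [0,0,0],
    [0,0,0],
    [0,0,0],
    [0,0,0],
    [0,0,0],
    [0,0,0]
  ],
  "twist": [
    [0,0,-0.85],
    [0,0,-0.85],
    [0,0,-0.85],
    [0,0,-0.85],
    [0,0,-0.85],
    [0,0,-0.85],
    [0,0,-0.75],
    [0,0,-0.75]
  ],
  "gripper": [0,0,0,0,0,0,0,0]
}}

```text
time: 6.45
ee_pos: [0.3949, -0.1306, 0.1519]
tcp_rot: [179.9, 0.0, -93.6]
wrist_force: [-0.2, 0.1, -2.6]
opening: 0.0217
grasp_force: 40.4
```

```bash
python3 - <<'E'
from h import *
go(.4665,-.007,.10,266)
E
```

```text
shift in tool [-0.1278 -0.0638  0.0519] norm 0.152
then/first twist [0.005 0.002 0.042]
shift in final tool [-0.1283 -0.0628  0.0519]
6.45 [ 0.3949 -0.1306  0.1519] [ 1.7995e+02  2.0000e-02 -9.3580e+01] [-0.2  0.1 -2.6] 0.0217 q6 -104.7
```

Call:
{"name": "send_rows", "arguments": {
  "linear": [
    [-0.032,-0.016,0],
    [-0.032,-0.016,0],
    [-0.032,-0.016,0],
    [-0.032,-0.016,0],
    [0,0,0.04],
    [0,0,0.03],
    [0,0,0.012],
    [0,0,0]
  ],
  "twist": [
    [0,0,0.042],
    [0,0,0],
    [0,0,0],
    [0,0,0],
    [0,0,0],
    [0,0,0],
    [0,0,0],
    [0,0,0]
  ],
  "gripper": [0,0,0,0,0,0,0,0]
}}

```text
time: 7.45
ee_pos: [0.468, -0.0078, 0.0701]
tcp_rot: [179.9, -0.0, -94.3]
wrist_force: [0.2, 0.5, -2.2]
opening: 0.0209
grasp_force: 40.5
```

```bash
python3 - <<'E'
from h import *
go(.4665,-.007,.067,266)
im=camera("top");cv2.imwrite("pics/g2.png",cv2.resize(im[140:260,210:330],None,fx=4,fy=4,interpolation=cv2.INTER_CUBIC)[...,::-1])
im=camera("scene");cv2.imwrite("pics/g3.png",cv2.resize(im[140:260,170:330],None,fx=4,fy=4,interpolation=cv2.INTER_CUBIC)[...,::-1])
E
```

```text
shift in tool [-0.0007  0.0015  0.0031] norm 0.004
then/first twist [ 0.005 -0.    -0.025]
shift in final tool [-0.0007  0.0015  0.0031]
7.45 [ 0.468  -0.0078  0.0701] [179.95  -0.   -94.25] [ 0.2  0.5 -2.2] 0.0209 q6 -86.7
```

View pics/g3.png

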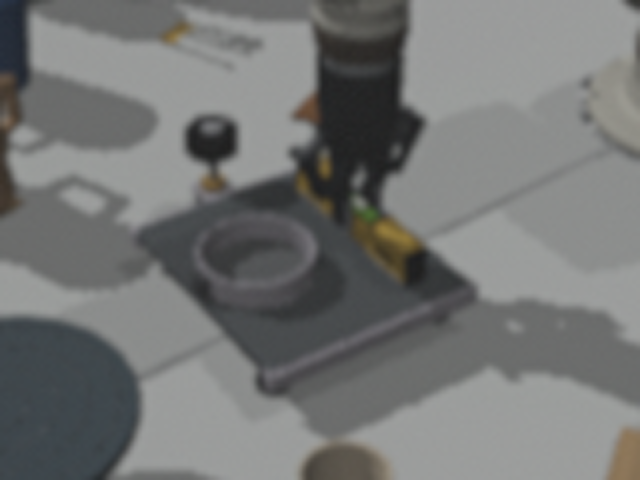

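The level hangs over the bare strip, lengthwise, just above the board. The knob top is at crop (212,126). Next I lower it and release.

Call:
{"name": "send_rows", "arguments": {
  "linear": [
    [0,0.0015,0.0015],
    [0,0,0.001],
    [0,0,0]
  ],
  "twist": [
    [0,0,0],
    [0,0,0],
    [0,0,0]
  ],
  "gripper": [0,0,0]
}}

```text
time: 7.92
ee_pos: [0.4669, -0.0076, 0.068]
tcp_rot: [-180.0, -0.0, -94.2]
wrist_force: [0.7, 0.7, -1.7]
opening: 0.0214
grasp_force: 40.5
```

Call:
{"name": "send_rows", "arguments": {
  "linear": [
    [0,0,0.001],
    [0,0,0]
  ],
  "twist": [
    [0,0,0],
    [0,0,0]
  ],
  "gripper": [0,0]
}}

```text
time: 8.18
ee_pos: [0.467, -0.0078, 0.0672]
tcp_rot: [-180.0, -0.0, -94.3]
wrist_force: [-0.6, -2.5, 3.1]
opening: 0.0215
grasp_force: 41.2
```

Call:
{"name": "send_rows", "arguments": {
  "linear": [
    [0,0,0.0005],
    [0,0,0],
    [0,0,0],
    [0,0,0],
    [0,0,0],
    [0,0,0],
    [0,0,0]
  ],
  "twist": [
    [0,0,0],
    [0,0,0],
    [0,0,0],
    [0,0,0],
    [0,0,0],
    [0,0,0],
    [0,0,0]
  ],
  "gripper": [0,0,45,45,45,45,45]
}}

```text
time: 9.05
ee_pos: [0.4668, -0.0076, 0.0663]
tcp_rot: [180.0, 0.0, -94.2]
wrist_force: [0.3, -0.3, 0.0]
opening: 0.0385
grasp_force: 0.0
```

Call:
{"name": "send_rows", "arguments": {
  "linear": [
    [0,0,-0.03],
    [0,0,-0.03],
    [0,0,-0.04],
    [0.04,0,-0.01],
    [0.04,0,0],
    [0.04,0,0],
    [0.04,0,0],
    [0,0,0]
  ],
  "twist": [
    [0,0,0],
    [0,0,0],
    [0,0,0],
    [0,0,0],
    [0,0,0],
    [0,0,0],
    [0,0,0],
    [0,0,0]
  ],
  "gripper": [45,45,45,100,100,100,100,100]
}}

```text
time: 10.05
ee_pos: [0.4546, -0.1692, 0.1761]
tcp_rot: [180.0, -0.0, -94.4]
wrist_force: [-0.6, 1.0, 0.5]
opening: 0.0853
grasp_force: 0.0
```

```bash
python3 - <<'E'
from h import *
a=ray("scene",223,171.5,.094);print("knob scene",a)
go(.513,-.170,.15,266)
im=camera("top");cv2.imwrite("pics/g4.png",cv2.resize(im[140:260,210:330],None,fx=5,fy=5,interpolation=cv2.INTER_CUBIC)[...,::-1])
im=camera("scene");cv2.imwrite("pics/g5.png",cv2.resize(im[140:260,170:330],None,fx=5,fy=5,interpolation=cv2.INTER_CUBIC)[...,::-1])
E
```

```text
knob scene [ 0.51460612 -0.16534184]
shift in tool [-0.0037 -0.0583  0.0261] norm 0.064
then/first twist [ 0.001 -0.001 -0.043]
shift in final tool [-0.0033 -0.0583  0.0261]
10.05 [ 0.4546 -0.1692  0.1761] [ 1.7999e+02 -1.0000e-02 -9.4430e+01] [-0.6  1.   0.5] 0.0853 q6 -106.0
```

View pics/g4.png

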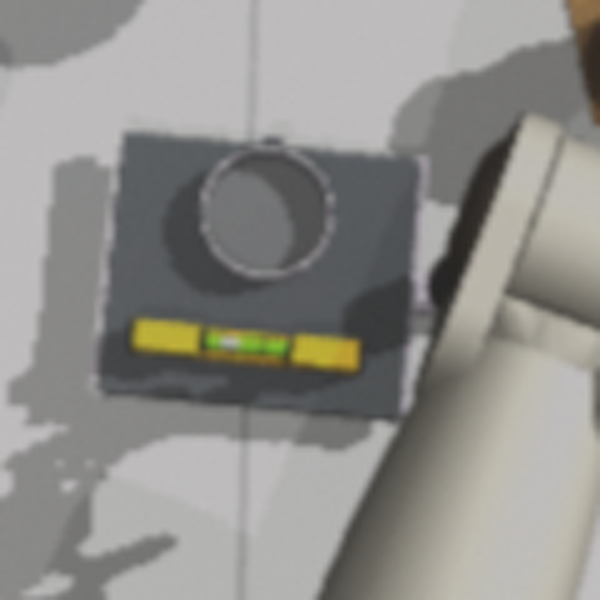

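View pics/g5.png

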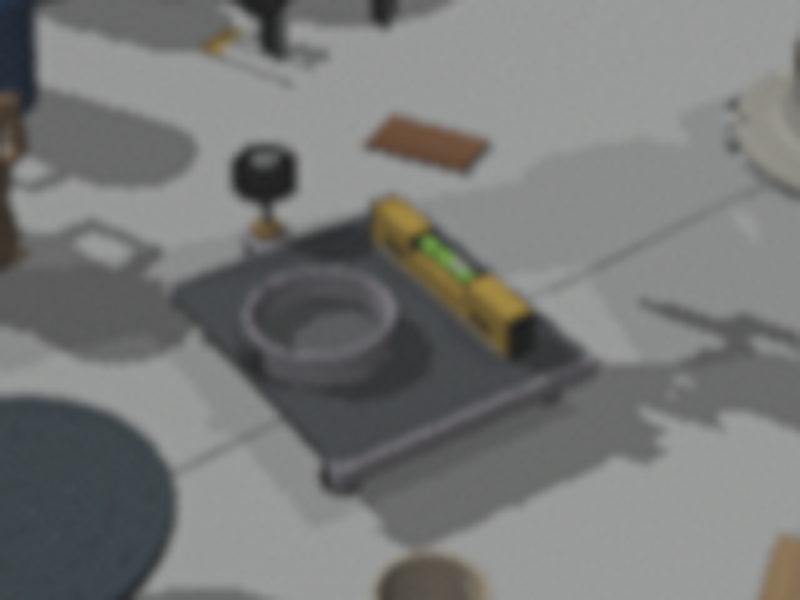

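The level lies flat and lengthwise on the strip. The bubble at top crop (230,341) is about 13 mm to the +y side of the vial's middle at (247,344), so the knob needs roughly 3.3 rad clockwise. Next I grip the knob.

Call:
{"name": "send_rows", "arguments": {
  "linear": [
    [-0.003,-0.029,0],
    [-0.0027,-0.029,0],
    [0,0,0.03],
    [0,0,0.03],
    [0,0,0.03],
    [0,0,0.01],
    [0,0,0]
  ],
  "twist": [
    [0,0,0],
    [0,0,0],
    [0,0,0],
    [0,0,0],
    [0,0,0],
    [0,0,0],
    [0,0,0]
  ],
  "gripper": [100,100,100,100,100,100,100]
}}

```text
time: 11.02
ee_pos: [0.5132, -0.1651, 0.0764]
tcp_rot: [180.0, 0.0, -94.2]
wrist_force: [-0.2, 0.1, 0.1]
opening: 0.0853
grasp_force: 0.0
```

Call:
{"name": "send_rows", "arguments": {
  "linear": [
    [0,0,0],
    [0,0,0],
    [0,0,0],
    [0,0,0]
  ],
  "twist": [
    [0,0,0],
    [0,0,0],
    [0,0,0],
    [0,0,0]
  ],
  "gripper": [0,0,0,0],
  "grip_force": 40
}}

```text
time: 11.52
ee_pos: [0.5169, -0.1661, 0.079]
tcp_rot: [-179.5, -0.0, -94.2]
wrist_force: [13.2, 1.0, 3.5]
opening: 0.0488
grasp_force: 43.8
```

```bash
cat >> h.py <<'E'
LC=np.array([.4668,-.0076])
def bubble():
    out=[]
    for n in("top","scene"):
        im=camera(n).astype(np.float32)
        t=np.radians(86);d=np.array([np.cos(t),np.sin(t)]);e=np.array([-d[1],d[0]])
        S=np.arange(-.1,.1001,.001);P=[]
        for o in np.arange(-.005,.0051,.0025):
            uv=np.array([proj(n,[*(LC+s*d+o*e),.0805]) for s in S],np.float32)
            P.append(cv2.remap(im,uv[None,:,0],uv[None,:,1],cv2.INTER_LINEAR)[0])
        P=np.mean(P,0);y=P[:,0]-P[:,2]; # yellow: R-B high
        out.append((S,P))
    return out
E
python3 - <<'E'
from h import *
go(.513,-.168,.076)
for S,P in bubble():
    for s,p in list(zip(S,P))[0::5]:print(int(round(s*1000)),p.astype(int),end=' ')
    print()
E
```

```text
shift in tool [0.0021 0.0038 0.003 ] norm 0.005
11.525 [ 0.5169 -0.1661  0.079 ] [-1.7949e+02 -3.0000e-02 -9.4210e+01] [13.2  1.   3.5] 0.0488 q6 -103.7
-100 [63 63 60] -95 [57 58 58] -90 [54 54 53] -85 [73 63 43] -80 [117  93  41] -75 [127 102  42] -70 [128 102  43] -65 [129 103  43] -60 [135 107  43] -55 [144 115  44] -50 [148 117  45] -45 [148 117  44] -40 [144 114  44] -35 [113  92  42] -30 [74 80 40] -25 [ 85 106  41] -20 [ 88 111  42] -15 [ 86 105  42] -10 [ 83 100  41] -5 [ 88 111  42] 0 [ 91 114  43] 5 [ 97 115  52] 10 [115 120  80] 15 [119 119  89] 20 [112 120  77] 25 [ 99 117  52] 30 [ 87 104  45] 35 [78 77 43] 40 [130 108  45] 45 [162 138  50] 50 [172 153  52] 55 [179 162  53] 60 [181 166  55] 65 [184 171  55] 70 [185 172  56] 75 [185 172  56] 80 [184 171  56] 85 [161 149  53] 90 [95 89 54] 95 [70 71 71] 100 [78 81 83] 
-100 [153 155 154] -95 [152 154 153] -90 [147 148 148] -85 [133 133 131] -80 [113 110 102] -75 [101  92  73] -70 [98 85 57] -65 [98 84 53] -60 [100  85  52] -55 [104  89  53] -50 [108  92  54] -45 [110  93  55] -40 [108  92  54] -35 [101  86  52] -30 [85 75 49] -25 [67 69 47] -20 [62 75 49] -15 [64 80 52] -10 [63 78 51] -5 [64 79 53] 0 [67 83 56] 5 [74 89 62] 10 [81 93 71] 15 [86 94 78] 20 [87 94 79] 25 [81 91 72] 30 [71 84 60] 35 [72 77 52] 40 [92 82 50] 45 [113  96  54] 50 [128 108  57] 55 [135 114  60] 60 [142 120  62] 65 [149 126  65] 70 [155 131  67] 75 [157 133  67] 80 [155 131  66] 85 [140 119  61] 90 [104  88  49] 95 [60 54 39] 100 [39 38 38]
```

Call:
{"name": "send_rows", "arguments": {
  "linear": [
    [0.002,-0.0037,0],
    [0,0,0],
    [0,0,0],
    [0,0,0],
    [0,0,0],
    [0,0,0],
    [0,0,0]
  ],
  "twist": [
    [0,0,0],
    [0,0,0.9],
    [0,0,0.9],
    [0,0,0.9],
    [0,0,0.9],
    [0,0,0.9],
    [0,0,0]
  ],
  "gripper": [0,0,0,0,0,0,0]
}}

```text
time: 12.5
ee_pos: [0.5187, -0.1671, 0.079]
tcp_rot: [-179.9, 0.3, -139.3]
wrist_force: [2.7, 8.7, 10.4]
opening: 0.0492
grasp_force: 44.2
```

Call:
{"name": "send_rows", "arguments": {
  "linear": [
    [-0.003,0.0006,-0.002],
    [0,0,0],
    [0,0,0],
    [0,0,0],
    [0,0,0],
    [0,0,0],
    [0,0,0]
  ],
  "twist": [
    [0,0,0],
    [0,0,0.9],
    [0,0,0.9],
    [0,0,0.9],
    [0,0,0.9],
    [0,0,0.9],
    [0,0,0]
  ],
  "gripper": [0,0,0,0,0,0,0]
}}

```text
time: 13.38
ee_pos: [0.5193, -0.1685, 0.0791]
tcp_rot: [-179.7, 0.1, 175.5]
wrist_force: [2.3, -15.7, -2.1]
opening: 0.0486
grasp_force: 43.3
```

```bash
cat >> h.py <<'E'
def meas():
    for S,P in bubble():
        yl=P[:,0]-P[:,1]  # yellow blocks: R>G ; vial: G>R
        g=(P[:,1]>=P[:,0]-4)&(abs(S)<.045)
        b=P[:,2]/P[:,1];k=abs(S-.0025)<.028;w=np.clip(b-np.percentile(b[k],35)-.06,0,None)*k
        r=P.max(1)-P.min(1);ii=np.nonzero(r>.5*np.percentile(r,90))[0]
        print("vial",S[g].min().round(4),S[g].max().round(4),"level ends",S[ii[0]].round(4),S[ii[-1]].round(4),"bubble",(w@S/w.sum()).round(4))
E
python3 - <<'E'
from h import *
go(.518,-.167,.079);meas()
E
```

```text
shift in tool [0.0014 0.0014 0.0001] norm 0.002
13.375 [ 0.5193 -0.1685  0.0791] [-1.7967e+02  1.1000e-01  1.7550e+02] [  2.3 -15.7  -2.1] 0.0486 q6 -13.3
vial -0.03 0.036 level ends -0.081 0.089 bubble 0.0105
vial -0.027 0.038 level ends -0.072 0.092 bubble 0.0139
```

Call:
{"name": "send_rows", "arguments": {
  "linear": [
    [0,-0.004,0],
    [0,0,0],
    [0,0,0],
    [0,0,0],
    [0,0,0],
    [0,0,0]
  ],
  "twist": [
    [0,0,0],
    [0,0,0.9],
    [0,0,0.9],
    [0,0,0.9],
    [0,0,0.9],
    [0,0,0.9]
  ],
  "gripper": [0,0,0,0,0,0]
}}

```text
time: 14.22
ee_pos: [0.5184, -0.1703, 0.079]
tcp_rot: [-180.0, 0.1, 130.5]
wrist_force: [-0.4, -3.9, 2.6]
opening: 0.0489
grasp_force: 43.8
```

Call:
{"name": "send_rows", "arguments": {
  "linear": [
    [0,0,0],
    [0,0,0],
    [0,0,0],
    [0,0,0],
    [0,0,0],
    [0,0,0],
    [0,0,0],
    [0,0,0]
  ],
  "twist": [
    [0,0,0.9],
    [0,0,0.9],
    [0,0,0.9],
    [0,0,0.9],
    [0,0,0.9],
    [0,0,0],
    [0,0,0],
    [0,0,0]
  ],
  "gripper": [0,0,0,0,0,0,0,0]
}}

```text
time: 15.22
ee_pos: [0.5168, -0.1708, 0.079]
tcp_rot: [-179.8, 0.2, 85.7]
wrist_force: [-10.4, -6.4, 7.2]
opening: 0.0487
grasp_force: 44.3
```

Call:
{"name": "send_rows", "arguments": {
  "linear": [
    [0,0,0],
    [0,0,0],
    [0,0,0],
    [0,0,0],
    [0,0,0]
  ],
  "twist": [
    [0,0,0],
    [0,0,0],
    [0,0,0],
    [0,0,0],
    [0,0,0]
  ],
  "gripper": [0,0,0,0,0]
}}

```text
time: 15.85
ee_pos: [0.5168, -0.1708, 0.079]
tcp_rot: [-179.9, 0.2, 85.7]
wrist_force: [-9.7, -7.1, 7.1]
opening: 0.0488
grasp_force: 44.3
```

```bash
python3 - <<'E'
from h import *
go(.518,-.167,.079);meas()
im=camera("top");a=cv2.resize(im[195:225,225:300],None,fx=10,fy=9,interpolation=cv2.INTER_CUBIC)[...,::-1]
im=camera("scene");b=cv2.resize(im[170:220,230:285],None,fx=6,fy=6,interpolation=cv2.INTER_CUBIC)[...,::-1]
b=cv2.copyMakeBorder(b,0,0,0,a.shape[1]-b.shape[1],cv2.BORDER_CONSTANT);cv2.imwrite("pics/b1.png",np.vstack([a,b]))
E
```

```text
shift in tool [0.0039 0.0009 0.    ] norm 0.004
15.85 [ 0.5168 -0.1708  0.079 ] [-1.7985e+02  1.5000e-01  8.5670e+01] [-9.7 -7.1  7.1] 0.0488 q6 76.1
vial -0.029 0.037 level ends -0.08 0.09 bubble 0.0043
vial -0.028 0.038 level ends -0.072 0.093 bubble 0.008
```

View pics/b1.png

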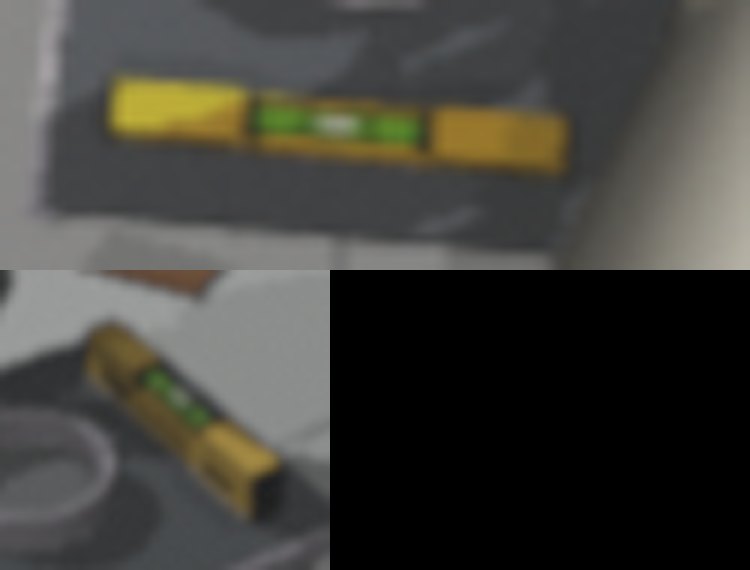

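The bubble at (337,124) sits mid-vial (255–422) between the lines. I release the knob, rise, and shut the fingers.

Call:
{"name": "send_rows", "arguments": {
  "linear": [
    [0,0,0],
    [0,0,0],
    [0,0,0],
    [0,0,-0.03],
    [0,0,-0.03],
    [0,0,-0.03],
    [0,0,0],
    [0,0,0]
  ],
  "twist": [
    [0,0,0],
    [0,0,0],
    [0,0,0],
    [0,0,0],
    [0,0,0],
    [0,0,0],
    [0,0,0],
    [0,0,0]
  ],
  "gripper": [100,100,100,100,100,100,0,0]
}}

```text
time: 17.05
ee_pos: [0.5182, -0.1695, 0.1676]
tcp_rot: [-180.0, -0.0, 85.8]
wrist_force: [0.5, -0.3, 0.1]
opening: 0.0515
grasp_force: 0.0
```

```bash
python3 - <<'E'
from h import *
meas();go(.4668,-.0076,.14,86)
E
```

```text
vial -0.031 0.037 level ends -0.083 0.09 bubble 0.0046
vial -0.027 0.038 level ends -0.079 0.093 bubble 0.0087
shift in tool [ 0.1576 -0.0629  0.0272] norm 0.172
then/first twist [-0.01  -0.003 -0.024]
shift in final tool [ 0.1579 -0.0623  0.027 ]
17.15 [ 0.5179 -0.1694  0.167 ] [-1.799e+02 -3.000e-02  8.576e+01] [-0.  -0.3  0.5] 0.0359 q6 76.1
```

Call:
{"name": "send_rows", "arguments": {
  "linear": [
    [0.0394,-0.0157,0],
    [0.0394,-0.0157,0],
    [0.0394,-0.0157,0],
    [0.0394,-0.0157,0],
    [0,0,0.03],
    [0,0,0.025],
    [0,0,0.01],
    [0,0,0]
  ],
  "twist": [
    [0,0,0],
    [0,0,0],
    [0,0,0],
    [0,0,0],
    [0,0,0],
    [0,0,0],
    [0,0,0],
    [0,0,0]
  ],
  "gripper": [0,0,0,0,0,0,0,0]
}}

```text
time: 18.15
ee_pos: [0.4669, -0.0079, 0.1027]
tcp_rot: [-179.9, 0.0, 85.7]
wrist_force: [1.1, -0.1, -0.3]
opening: 0.0001
grasp_force: 0.0
```

Call:
{"name": "send_rows", "arguments": {
  "linear": [
    [0,0,0.003],
    [0,0,0.002],
    [0,0,0.002],
    [0,0,0]
  ],
  "twist": [
    [0,0,0],
    [0,0,0],
    [0,0,0],
    [0,0,0]
  ],
  "gripper": [0,0,0,0]
}}

```text
time: 18.65
ee_pos: [0.4674, -0.0078, 0.0963]
tcp_rot: [-180.0, 0.0, 85.8]
wrist_force: [0.0, 0.3, 0.1]
opening: -0.0002
grasp_force: 0.0
```

Call:
{"name": "send_rows", "arguments": {
  "linear": [
    [0,0,0.001],
    [0,0,0]
  ],
  "twist": [
    [0,0,0],
    [0,0,0]
  ],
  "gripper": [0,0]
}}

```text
time: 18.9
ee_pos: [0.4674, -0.0078, 0.0953]
tcp_rot: [180.0, 0.0, 85.8]
wrist_force: [-0.6, -0.7, -0.2]
opening: 0.0001
grasp_force: 0.0
```

Call:
{"name": "send_rows", "arguments": {
  "linear": [
    [0,0,0.001],
    [0,0,0]
  ],
  "twist": [
    [0,0,0],
    [0,0,0]
  ],
  "gripper": [0,0]
}}

```text
time: 19.15
ee_pos: [0.4675, -0.0078, 0.0949]
tcp_rot: [180.0, 0.0, 85.8]
wrist_force: [-2.6, 0.5, 5.7]
opening: -0.0001
grasp_force: 2.7
```

Call:
{"name": "send_rows", "arguments": {
  "linear": [
    [0,0,0.001],
    [0,0,0]
  ],
  "twist": [
    [0,0,0],
    [0,0,0]
  ],
  "gripper": [0,0]
}}

```text
time: 19.4
ee_pos: [0.4677, -0.0078, 0.0949]
tcp_rot: [179.9, -0.0, 85.8]
wrist_force: [-4.5, 0.2, 13.9]
opening: -0.0001
grasp_force: 6.6
```

Call:
{"name": "send_rows", "arguments": {
  "linear": [
    [0,0,0.0003],
    [0,0,0],
    [0,0,0],
    [0,0,0],
    [0,0,0],
    [0,0,0],
    [0,0,0],
    [0,0,0]
  ],
  "twist": [
    [0,0,0],
    [0,0,0],
    [0,0,0],
    [0,0,0],
    [0,0,0],
    [0,0,0],
    [0,0,0],
    [0,0,0]
  ],
  "gripper": [0,0,0,0,0,0,0,0]
}}

```text
time: 20.4
ee_pos: [0.4678, -0.0078, 0.0949]
tcp_rot: [179.9, -0.0, 85.8]
wrist_force: [-5.9, -1.0, 15.4]
opening: -0.0002
grasp_force: 7.8
```

```bash
python3 - <<'E'
from h import *
go(.4668,-.0076,.095)
a=cv2.resize(camera("scene")[160:230,220:295],None,fx=7,fy=7,interpolation=cv2.INTER_CUBIC)[...,::-1];cv2.imwrite("pics/b2.png",a)
E
```

```text
shift in tool [ 0.0001 -0.001  -0.0001] norm 0.001
20.4 [ 0.4678 -0.0078  0.0949] [179.88  -0.    85.76] [-5.9 -1.  15.4] -0.0002 q6 93.3
```

View pics/b2.png

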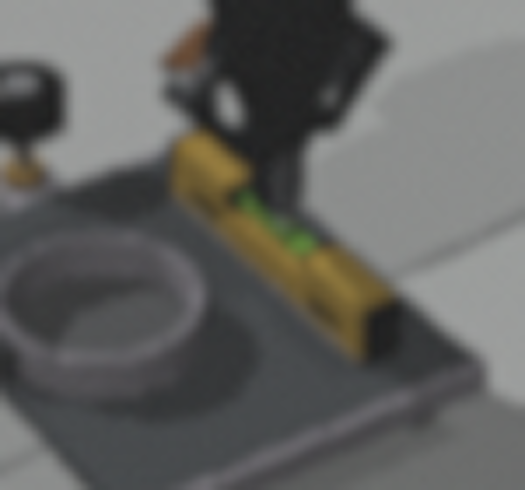

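The level lies flat under the fingers, with green showing at both ends of the vial (260,205) and (300,242), so the bubble is still central. The push is steady at about 15 N.

```bash
python3 -c "
from workcell import ticket
print(ticket.job_done())"
```

```text
the job is handed in; nothing more can be done
None
```

I handed the job in at about 20 s with the level lying on the bare strip and the knob turned about 180° clockwise. The bubble looked central, though the fingers partly hid it at the end, and the gripper was still pressing with about 15 N. No pass or fail result came back.

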